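Load the gauge shuttle and hold it at the mark

ROBOT

A 6-joint arm with a two-finger parallel gripper is mounted at the origin on the work surface. World frame = base frame: x ahead of the robot, y to its left, z up, the work surface at z = 0. Lengths are in m, angles in rad, forces in N, time in s.
With the tool pointing down it reaches from about 0.375 to 0.925 m from the base axis. Payload 5.7 kg.
Tool frame: the origin (TCP) lies midway between the tips of the shut fingers; the grasp point (between the pads) lies 19 mm behind it; z points along the fingers, y is the line along which they close (so a half turn about z gives the same grasp; the last joint's range is limited). The gripper opens to 88 mm and grips with 3 to 60 N. Pads are 20 mm wide; open, the fingers measure 115 mm over their backs; the gripper's body (75 mm by 178 mm) begins 61 mm behind the grasp point.
Start: joints at [1.047, 0.359, 1.51, -0, 1.272, -0.115], TCP at [0.238, 0.551, 0.223] pointing down, gripper open.
Joint ranges: [-2.97, 2.97], [-1.01, 2.36], [0.21, 2.38], [-0.96, 4.11], [0.2, 2.71], [-2.98, 2.98]. Speed limits (rad/s): [2.39, 2.39, 3.14, 3.14, 3.14, 3.14].

INTERFACE

Orientations are given as a unit quaternion [w, x, y, z].
In Python, from plant import env, vision, order gives the robot as it stands.
- The arm moves only by the tool move_tool, called in YAML: its name, and indented under it one key for each argument. Schema: {"type":"object","properties":{"rows":{"type":"string"},"squeeze":{"type":"number"},"only":{"type":"string"},"quiet":{"type":"boolean"},"lines":{"type":"string"}},"required":["rows"],"additionalProperties":false}. rows is a string of 1 to 10 rows, parted by semicolons, with the numbers parted by spaces; each row has 7 numbers: the finger opening in m, then dx, dy, dz in shares of the most that a row can go, 1 being 62.5 mm, then a rotation vector rx, ry, rz in fractions of the full range, 1 being 2 rad; each row shifts and turns the commanded pose from where the row before left it, along the tool's axes as they then stand; what a row does not reach is not made up. A row lasts 1/8 s, in which the tool goes at most 0.0625 m and 0.188 rad, less where a joint would pass 70% of its speed; a pose out of reach is approached as far as the arm can. The fingers move at their own pace and stop on an object; squeeze is the grip in N (left out, the last holds). Time passes only in rows, so rows that do not move let the fingers close. The tool returns the time, the measured TCP pose, the force, the opening and the grip force at its end. only (a regular expression) keeps the lines of the reply that match it, lines (a string "A,B") keeps lines A to B, and quiet returns only ok. Shift and turn numbers lie between -1 and 1, and a call with a number outside is refused. Input that does not fit is refused with a message, and nothing moves.
- env.sense(): the state, without advancing time (a new reading comes with each control period).
- vision.snapshot(name): name is "scene" or "top" or "wrist"; returns the picture (420x560x3 uint8, red, green, blue); there is no depth.
- vision.calibration(name): a dict with "K" (3x3 intrinsics, pixels), "R" (3x3) and "t" (3): a world point X has camera coordinates R X + t. Camera axes: x right, y down, z forward; pixel columns grow to the right and rows downward; lengths in m; the calibration is good to about 2 mm. The wrist camera is an equidistant fisheye: a pixel r from the principal point sees the ray r / f radians off the axis. A picture is of the moment at which its call begins: read the wrist's pose just before it. calibration takes no time and is no camera call; for the wrist camera it gives the pose at the moment of the call.
- order.hand_in(): hands the job in; it is judged then, once.
Trained networks look in the newest picture that a camera, given by its name, has taken for a name from the list of things; names that differ only in an ending like _2 or _b are one class to them, and where a whole thing is asked for, a point or a joint stands for the part that bears it (a point fixed in the world has none). Each returns a list of dicts, best first, with "p" (0 to 1); they miss things now and then, are a little off and sometimes report something else, mostly with a low value. They report only what shows in the picture. A call takes as long as a camera call. They do not tell look-alikes from the thing itself.
- vision.look_for(thing, camera): "bbox" ([left, top, width, height] in pixels, round what is visible of it).
The state is a dict: "time": time; "joints": joint angles; "qvel": joint speeds; "joint_efforts": joint torques, N m; "tool_pos": TCP position; "eef_rot": TCP orientation; "contact_force": force on the tool from outside, world axes, zero at the start; "moment": the same for the moment, N m; "opening": finger opening in m; "gripper_force": force on a finger pad.
Only numpy, scipy, OpenCV 4.12 (cv2) and the standard library are available. Lean on these libraries where they do the work, as an engineer would, in place of code of your own. Each camera call takes 0.05 s, during which the arm holds its last target. There are 200 camera calls.

TASK

Stand the 38 mm brass sleeve (the second smallest of the four in the wooden tray, the one that fits the post closely) over the post of the gauge jig, right down on the shuttle, and let go of it. Then take the orange handle and pull the spring-return shuttle out until the yellow pointer beside the post points at the red mark block on the jig, and finish while still holding it there by the handle. Leave the other sleeves and everything else on the bench where they are.

Things in the scene. Friction and masses are not known exactly. Their poses are not given: they have to be found in the camera images.
- tray: Low fixed wooden tray, 270 x 270 mm, holding the four sleeves upright, one in each quarter, in any order. Origin: centre of its underside; its floor is 6 mm above the bench, its rim 18 mm; x and y along its sides.
- sleeve38: THE RIGHT ONE: upright brass sleeve (tube), outside diameter 38 mm, bore 23 mm right through, 45 mm tall, about 0.27 kg. Origin: centre of its underside; z along its bore.
- sleeve30: Wrong look-alike: brass sleeve, outside diameter 30 mm, bore 14 mm (will not go over the post), 45 mm tall. Origin: centre of its underside.
- sleeve46: Wrong look-alike: brass sleeve, outside diameter 46 mm, bore 31 mm, 45 mm tall. Origin: centre of its underside.
- sleeve54: Wrong look-alike: brass sleeve, outside diameter 54 mm, bore 39 mm, 45 mm tall. Origin: centre of its underside.
- jig: Fixed gauge jig: aluminium base 330 (x) x 130 (y) x 12 mm, two blue guide rails (tops 24 mm above the bench, 84 mm over their outer sides) and at the +x end a blue spring block 46 mm high, 73 mm from the post at home. Origin: underside, 5 mm from the plate's middle. The shuttle pulls out along the jig's -x, roughly towards the robot.
- draw (a joint): How far the shuttle is pulled out along the jig's -x, in m: 0 = home, stop at 0.085. A spring draws it home: about 4 N at home, rising 90 N/m (10 N at 0.07), plus slight friction; it does not stay where it is left.
- post (a point): Foot of the steel post on the shuttle's flat top (26 mm above the bench), on the post's axis. Post: 19 mm diameter, 30 mm tall, coned over the top 6 mm; it moves with the shuttle. Axes as the jig's. Two short yellow pointers, 4 mm thick, lie over the two guide rails in line with the post across the pull.
- shuttle: Steel slide (deck 150 x 54 mm, top 26 mm above the bench) with its handle: an orange upright blade 100 mm in front (jig -x) of the post: 14 mm thick along the jig's x, 50 mm wide along y, 50 mm tall. Origin: centre of the blade's foot, 26 mm above the bench; blade top 76 mm above the bench. Axes as the jig's. Grip it across its thickness from above.
- mark: Red block fixed on the jig beside the +y guide rail, 10 mm thick along the jig's x, 24 wide, 22 tall, top 34 mm above the bench, 54 mm to the +y side of the shuttle's middle line; its place varies, 35 to 70 mm of pull from home. Origin: centre of its underside; axes as the jig's. At the mark = post axis level with this origin along the jig's x: the pointer is within the block's thickness.
- flanged_valve: Bystander: steel flanged valve body standing upright, 88 mm diameter, 100 mm tall. Origin: centre of its underside.
- ball_valve: Bystander: small brass ball valve with blue lever, about 115 x 38 mm, 60 mm high. Origin: underside.
- ball_valve2: Bystander: small brass ball valve with red lever, about 115 x 38 mm, 60 mm high. Origin: underside.
- wrench: Bystander: steel wrench lying flat. Origin: underside.
- jar: Bystander: jar with a white lid, 64 mm diameter, 90 mm tall. Origin: centre of its underside.
Not all that is in view belongs to the job. What is shaped like the sleeve38 but blue or turquoise is not meant.

How it is judged:
By the outcome, as a careful person would: the job done as asked, in the order asked, and still so for the second after the job is handed in, while the arm keeps its last pose, push and grip.
It also fails if it takes over 54 s, if anything falls off the work surface, if the arm or the gripper's body presses on something with over 40 N, if the wrist force passes 120 N, or if a joint passes its speed limit or range.

## Working session

There is one attempt and no reset: what is moved stays moved. The work goes in short steps, Python scripts to look and compute and a tool call to move; the robot and the scene stay as the last step left them, time stands still between calls to the robot, and variables do not carry over. Pictures are saved under pics/ and viewed, at most 10 in all, crops included, and the job is handed in when it is done.

```bash
ls; mkdir -p pics
```

Run:
```python
from plant import env,vision,order
import cv2
for n in("scene","top"):
    im=vision.snapshot(n); cv2.imwrite(f"pics/{n}0.png",im[:,:,::-1])
    for t in("sleeve38","post","shuttle","mark","tray","jig"):
        print(n,t,[(round(d["p"],2),[round(v) for v in d["bbox"]]) for d in vision.look_for(t,n)][:5])
    c=vision.calibration(n);print(c["K"].tolist(),c["R"].round(3).tolist(),c["t"])
s=env.sense();print(s["time"],s["tool_pos"],s["eef_rot"])
```

```text
pics
scene sleeve38 [(0.94, [280, 233, 15, 23]), (0.71, [336, 225, 23, 26]), (0.65, [340, 177, 14, 24]), (0.65, [295, 165, 13, 19]), (0.62, [315, 256, 16, 17])]
scene post [(0.81, [186, 148, 61, 39]), (0.36, [246, 192, 147, 121])]
scene shuttle [(0.7, [186, 149, 61, 41]), (0.57, [223, 266, 27, 36])]
scene mark [(0.75, [151, 144, 125, 66]), (0.54, [230, 177, 6, 11]), (0.47, [337, 228, 22, 26])]
scene tray [(0.87, [246, 191, 147, 123])]
scene jig []
[[412.7084836840945, 0.0, 275.0970212661742], [0.0, 412.7084836840945, 205.32680796743375], [0.0, 0.0, 1.0]] [[-0.698, 0.716, -0.015], [0.555, 0.528, -0.643], [-0.452, -0.457, -0.766]] [ 0.3638161  -0.29586708  1.43107557]
top sleeve38 [(0.73, [200, 231, 16, 18]), (0.66, [206, 207, 5, 7]), (0.65, [264, 280, 10, 15]), (0.57, [233, 198, 16, 14]), (0.57, [238, 277, 8, 13])]
top post [(0.63, [323, 196, 29, 54])]
top shuttle [(0.62, [323, 197, 30, 51]), (0.19, [224, 149, 37, 21])]
top mark []
top tray [(0.98, [183, 186, 82, 82])]
top jig [(0.67, [307, 170, 60, 108])]
[[403.8554453479365, 0.0, 280.2526012072266], [0.0, 403.8554453479365, 215.76813991169598], [0.0, 0.0, 1.0]] [[0.019, -1.0, 0.02], [-0.984, -0.022, -0.174], [0.175, -0.017, -0.984]] [-0.01271365  0.5808136   1.30067163]
0.7 [0.23851143 0.55054552 0.22265631] [-1.77129412e-07  2.02975189e-01  9.79183881e-01 -2.40007300e-05]
```

Run:
```python
import cv2,numpy as np
a=cv2.imread("pics/scene0.png")[130:330,140:400];b=cv2.imread("pics/top0.png")[140:300,170:380]
cv2.imwrite("pics/sc.png",cv2.resize(a,(780,600),interpolation=cv2.INTER_CUBIC))
cv2.imwrite("pics/tc.png",cv2.resize(b,(787,600),interpolation=cv2.INTER_CUBIC))
```

```text
(no output)
```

View pics/tc.png

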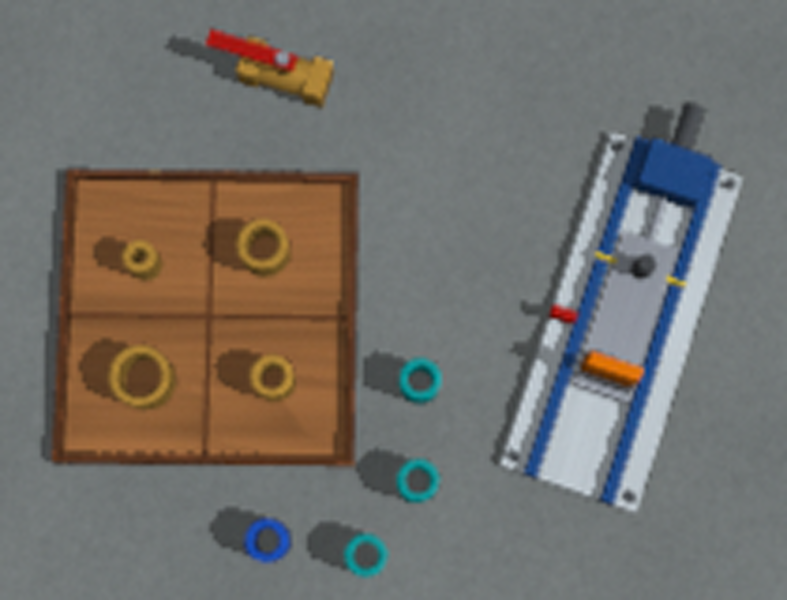

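View pics/sc.png

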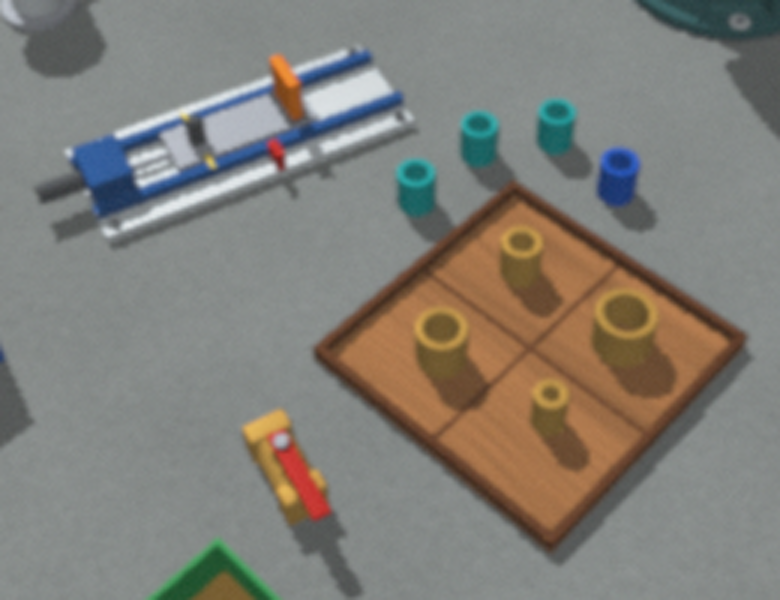

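The top view shows the tray with four brass sleeves. By size, sleeve38 is the lower-right one, at about (243,240). The post is at about (341,211), the handle at (333,238) and the red mark at (320,224). The scene view agrees, with the 38 rim at (314,211).

Create h.py:
```python
import numpy as np,cv2
from plant import env,vision,order
def ray(name,uv,c=None):
    c=c or vision.calibration(name);K,R,t=map(np.array,(c["K"],c["R"],c["t"]))
    x=(uv[0]-K[0,2])/K[0,0];y=(uv[1]-K[1,2])/K[1,1]
    if name=="wrist":
        r=np.hypot(x,y);d=np.array([x/r*np.sin(r),y/r*np.sin(r),np.cos(r)]) if r>1e-9 else np.array([0,0,1.])
    else: d=np.array([x,y,1.])
    d=R.T@d
    return -R.T@t,d/np.linalg.norm(d)
def atz(r,z): return r[0]+r[1]*(z-r[0][2])/r[1][2]
def tri(rs):
    A=sum(np.eye(3)-np.outer(d,d) for o,d in rs);b=sum((np.eye(3)-np.outer(d,d))@o for o,d in rs)
    X=np.linalg.solve(A,b);return X,max(np.linalg.norm(np.cross(X-o,d)) for o,d in rs)
def proj(name,X,c=None):
    c=c or vision.calibration(name);K=np.array(c["K"]);p=np.array(c["R"])@X+c["t"]
    if name=="wrist":
        th=np.arctan2(np.hypot(p[0],p[1]),p[2]);p=np.array([*(p[:2]/np.hypot(p[0],p[1])*th),1])
    return (K@(p/p[2]))[:2]
```

Run:
```python
from h import *
T=lambda u,v:ray("top",(170+(u+.5)/3.7476-.5,140+(v+.5)/3.75-.5));S=lambda u,v:ray("scene",(140+(u+.5)/3-.5,130+(v+.5)/3-.5))
for n,a,b,z in(("s38",(272,376),(521,242),.051),("post",(643,262),(197,120),.056),("handle",(613,362),(286,65),.076),("mark",(563,313),(276,148),.034),("ptr+",(603,257),(211,162),.028),("ptr-",(676,281),(188,120),.028),("s46",(262,245),(441,330),.051),("ball2",(285,60),(281,440),.06)):
    X,e=tri([T(*a),S(*b)]);print(n,X.round(4),round(e,4),"atz",atz(T(*a),z).round(4),atz(S(*b),z).round(4))
c=vision.calibration("wrist");print(c["K"],c["R"],-c["R"].T@c["t"])
s=env.sense();print(s)
```

```text
s38 [0.4977 0.1231 0.0496] 0.0007 atz [0.4971 0.1236 0.051 ] [0.499  0.1232 0.051 ]
post [ 0.605  -0.2035  0.0576] 0.0011 atz [ 0.6061 -0.2046  0.056 ] [ 0.6035 -0.2039  0.056 ]
handle [ 0.5113 -0.1726  0.0865] 0.0002 atz [ 0.5128 -0.1743  0.076 ] [ 0.5042 -0.1816  0.076 ]
mark [ 0.5624 -0.1362  0.0339] 0.0008 atz [ 0.5618 -0.1355  0.034 ] [ 0.563  -0.1368  0.034 ]
ptr+ [ 0.6158 -0.1731  0.0281] 0.0005 atz [ 0.6154 -0.1728  0.028 ] [ 0.616  -0.1736  0.028 ]
ptr- [ 0.5941 -0.2389  0.0254] 0.0015 atz [ 0.5947 -0.2395  0.028 ] [ 0.5947 -0.2352  0.028 ]
s46 [0.6161 0.1363 0.0472] 0.001 atz [0.6147 0.1367 0.051 ] [0.6187 0.1373 0.051 ]
ball2 [0.786  0.1215 0.057 ] 0.0001 atz [0.7849 0.1214 0.06  ] [0.787 0.123 0.06 ]
[[325.1922621    0.         285.78029954]
 [  0.         325.1922621  210.18049965]
 [  0.           0.           1.        ]] [[ 3.98172258e-01  9.17310629e-01  2.51386850e-04]
 [ 8.81114364e-01 -3.82536927e-01  2.78034129e-01]
 [ 2.55139826e-01 -1.10483976e-01 -9.60571163e-01]] [0.16962929 0.57991177 0.38469585]
{'time': 0.7, 'joints': array([ 1.04689795e+00,  3.58769140e-01,  1.51036030e+00, -1.54216781e-05,
        1.27250890e+00, -1.15103033e-01]), 'qvel': array([-0.0002332 ,  0.00047466, -0.00283248,  0.00126439,  0.00107239,
       -0.0008937 ]), 'joint_efforts': array([ 5.10022608e-05, -5.15177572e+01, -2.71083069e+01,  6.75090635e-02,
        2.46677070e-02, -3.09963366e-05]), 'tool_pos': array([0.23851143, 0.55054552, 0.22265631]), 'eef_rot': array([-1.77129412e-07,  2.02975189e-01,  9.79183881e-01, -2.40007300e-05]), 'contact_force': array([ 0.07268584, -0.11640467, -1.19182404]), 'moment': array([-0.00188888,  0.00946428,  0.02833062]), 'gripper_force': 0.0, 'opening': 0.08792656614258154}
```

The rows are not in the units I measure in: shifts go in shares of 62.5 mm and turns go in shares of 2 rad. I convert before sending: -0.0407 m is -0.6512, -0.0289 m is -0.4624.

move_tool:
  rows: "0.088 -0.6512 -0.4624 0 0 0 0;0.088 -0.6512 -0.4624 0 0 0 0;0.088 -0.6512 -0.4624 0 0 0 0;0.088 -0.6512 -0.4624 0 0 0 0;0.088 -0.6512 -0.4624 0 0 0 0;0.088 -0.6512 -0.4624 0 0 0 0;0.088 -0.6512 -0.4624 0 0 0 0;0.088 -0.6512 -0.4624 0 0 0 0;0.088 -0.6512 -0.4624 0 0 0 0;0.088 -0.6512 -0.4624 0 0 0 0"
  squeeze: 30

```text
time: 1.95
tool_pos: [0.4979, 0.1221, 0.2229]
eef_rot: [0.0, 0.203, 0.979, 0.0]
contact_force: [0.8, -0.3, -0.1]
opening: 0.088
gripper_force: 0.0
```

move_tool:
  rows: "0.07 0 0 0 0 0 0.0925;0.07 0 0 0 0 0 0.0925;0.07 0 0 0 0 0 0.0925;0.07 0 0 0 0 0 0.0925;0.07 0 0 0 0 0 0.0925;0.07 0 0 0 0 0 0.0925;0.07 0 0 0 0 0 0.0925;0.07 0 0 0 0 0 0.0925;0.07 0 0 0 0 0 0"

```text
time: 3.08
tool_pos: [0.4971, 0.1235, 0.2227]
eef_rot: [0.0, 0.81, 0.587, 0.0]
contact_force: [0.2, -0.1, -0.2]
opening: 0.0699
gripper_force: 0.0
```

Create look.py:
```python
import sys,json
from h import *
n=sys.argv[1]
s=env.sense();c=vision.calibration("wrist");im=vision.snapshot("wrist")
cv2.imwrite(f"pics/{n}.png",im[:,:,::-1]);np.savez(f"pics/{n}.npz",K=c["K"],R=c["R"],t=c["t"],p=s["tool_pos"],q=s["eef_rot"],im=im)
print(s["time"],s["tool_pos"].round(4),s["eef_rot"].round(4))
for t in sys.argv[2:]:
    for d in vision.look_for(t,"wrist")[:4]:
        l,tt,w,h=d["bbox"];print(t,round(d["p"],2),[round(v,1) for v in d["bbox"]])
```

```bash
python3 look.py w1 sleeve38
```

Create ring.py:
```python
# brass ring: rim ellipse centre near a predicted world point
from h import *
def load(n):
    z=np.load(f"pics/{n}.npz");return z["im"],dict(K=z["K"],R=z["R"],t=z["t"])
```

```bash
python3 -c "
from ring import *
im,c=load('w1');print(proj('wrist',np.array([.4977,.1231,.0496]),c))"
```

```text
3.075 [0.4971 0.1235 0.2227] [1.000e-04 8.097e-01 5.869e-01 0.000e+00]
sleeve38 0.95 [329.1, 37.9, 30.5, 32.6]
sleeve38 0.92 [238.1, 279.4, 28.8, 35.2]
sleeve38 0.86 [153.1, 207.0, 40.3, 37.5]
sleeve38 0.78 [358.9, 123.0, 50.0, 43.9]
[285.17552972 191.14112272]
```

View pics/w1.png

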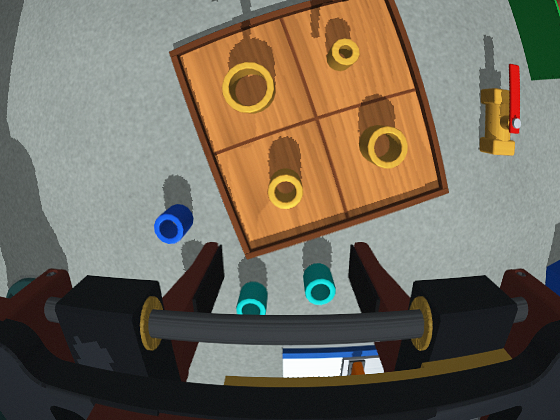

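The view shows the 38 sleeve at (285,191), exactly where the prediction put it. The 30 is at (345,52), the 46 at (387,147) and the 54 at (248,88). I'll descend and take a second view for the height.

Converted, 0.04 m is 0.64.

move_tool:
  rows: "0.07 0 0 0.64 0 0 0;0.07 0 0 0.64 0 0 0;0.07 0 0 0 0 0 0"

```text
time: 3.55
tool_pos: [0.4945, 0.1232, 0.1404]
eef_rot: [-0.002, 0.809, 0.587, -0.003]
contact_force: [-0.9, 0.7, 0.5]
opening: 0.0701
gripper_force: 0.0
```

```bash
python3 look.py w2
```

Add to ring.py:
```python
def rim(n,X,r=.026,lo=(18,90,165),hi=(38,255,255)):
    im,c=load(n);uv=proj("wrist",X,c);R=np.linalg.norm(proj("wrist",X+[r,0,0],c)-uv)
    m=cv2.inRange(cv2.cvtColor(im,cv2.COLOR_RGB2HSV),lo,hi);y,x=np.mgrid[:420,:560]
    m[np.hypot(x-uv[0],y-uv[1])>R]=0
    cs,_=cv2.findContours(m,cv2.RETR_EXTERNAL,cv2.CHAIN_APPROX_NONE);k=max(cs,key=cv2.contourArea)
    e=cv2.fitEllipse(k);mm=cv2.moments(cv2.convexHull(k))
    return e,(mm["m10"]/mm["m00"],mm["m01"]/mm["m00"]),c,m
```

Run:
```python
from ring import *
X=np.array([.4977,.1231,.0496]);rs=[];T=[]
for n in("w1","w2"):
    im,c=load(n);uv=proj("wrist",X,c);print(uv);u,v=map(int,uv);T.append(cv2.resize(im[v-35:v+35,u-35:u+35],(300,300),interpolation=cv2.INTER_NEAREST))
    e,ce,c,m=rim(n,X);print(e,ce,m.sum()//255);T[-1]=np.hstack([T[-1],cv2.cvtColor(cv2.resize(m[v-35:v+35,u-35:u+35],(300,300)),cv2.COLOR_GRAY2RGB)])
    rs.append(ray("wrist",e[0],c));print(atz(rs[-1],.051))
print(tri(rs));cv2.imwrite("pics/rim.png",np.vstack(T)[:,:,::-1])
```

```text
3.55 [0.4945 0.1232 0.1404] [-0.0015  0.8095  0.5872 -0.0028]
[285.17552972 191.14112272]
((284.962890625, 191.51321411132812), (33.33205795288086, 34.137996673583984), 94.96951293945312) (284.9422050432542, 191.46935394809498) 576
[0.49746195 0.12308848 0.051     ]
[288.72460903 211.90364945]
((288.8360900878906, 212.13072204589844), (43.15461349487305, 44.82304763793945), 89.02887725830078) (288.79881720430103, 212.10344086021504) 968
[0.49784986 0.12328769 0.051     ]
(array([0.49734174, 0.12220863, 0.04708129]), np.float64(0.0001670753455950988))
```

View pics/rim.png

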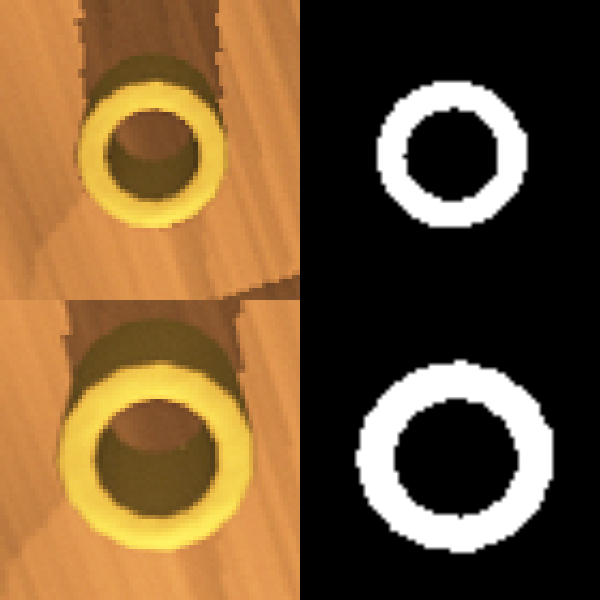

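The rim fit is clean: the sleeve is at (0.4977, 0.1232) with its top at about 0.049. Descending.

Converted, 0.025 m is 0.4, 0.02 m is 0.32.

move_tool:
  rows: "0.07 0 0 0.4 0 0 0;0.07 0 0 0.4 0 0 0;0.07 0 0 0.32 0 0 0;0.07 0 0 0 0 0 0;0.07 0 0 0 0 0 0"

```text
time: 4.22
tool_pos: [0.4986, 0.1238, 0.0743]
eef_rot: [0.001, 0.81, 0.586, 0.001]
contact_force: [0.5, 0.1, 0.5]
opening: 0.0698
gripper_force: 0.0
```

Create d.py:
```python
import sys
from h import *
from scipy.spatial.transform import Rotation as Ro
s=env.sense();q=s["eef_rot"];R=Ro.from_quat([q[1],q[2],q[3],q[0]])
t=np.array([float(v) for v in sys.argv[1:4]])
print("tool delta",R.inv().apply(t-s["tool_pos"]).round(4),"yaw of y",np.degrees(np.arctan2(*R.as_matrix()[[1,0],1])).round(2))
```

```bash
python3 d.py .4977 .1232 .024
```

```text
tool delta [-0.0008 -0.0008  0.0503] yaw of y -18.19
```

move_tool:
  rows: "0.07 0 0 0.32 0 0 0;0.07 0 0 0.32 0 0 0;0.07 0 0 0.16 0 0 0;0.07 0 0 0 0 0 0;0.07 0 0 0 0 0 0"

```text
time: 4.85
tool_pos: [0.4977, 0.1236, 0.0234]
eef_rot: [0.0, 0.81, 0.586, 0.001]
contact_force: [-0.2, 0.1, -0.7]
opening: 0.0701
gripper_force: 0.0
```

```bash
python3 d.py .4977 .1232 .024
```

```text
tool delta [-0.0004  0.0001 -0.0006] yaw of y -18.21
```

move_tool:
  rows: "0.03 0 0 0 0 0 0;0.03 0 0 0 0 0 0;0.03 0 0 0 0 0 0;0.03 0 0 0 0 0 0"
  squeeze: 30

```text
time: 5.35
tool_pos: [0.4969, 0.1236, 0.0228]
eef_rot: [-0.0, 0.81, 0.586, -0.0]
contact_force: [-0.9, 0.4, 2.5]
opening: 0.0382
gripper_force: 30.0
```

```bash
python3 d.py .4977 .1232 .024
```

```text
tool delta [-0.0001  0.0009 -0.0012] yaw of y -18.22
```

Converted, -0.04 m is -0.64, -0.03 m is -0.48.

move_tool:
  rows: "0.03 0 0 -0.272 0 0 0;0.03 0 0 -0.48 0 0 0;0.03 0 0 -0.64 0 0 0;0.03 0 0 -0.64 0 0 0;0.03 0 0 0 0 0 0"

```text
time: 5.98
tool_pos: [0.4992, 0.1238, 0.152]
eef_rot: [0.001, 0.81, 0.586, 0.002]
contact_force: [0.0, -0.1, -3.1]
opening: 0.0379
gripper_force: 30.0
```

move_tool:
  rows: "0.03 -0.6736 0.4096 0 0 0 0;0.03 -0.6736 0.4096 0 0 0 0;0.03 -0.6736 0.4096 0 0 0 0;0.03 -0.6736 0.4096 0 0 0 0;0.03 -0.6736 0.4096 0 0 0 0;0.03 -0.6736 0.4096 0 0 0 0;0.03 -0.6736 0.4096 0 0 0 0;0.03 -0.6736 0.4096 0 0 0 0;0.03 0 0 0 0 0 0;0.03 0 0 0 0 0 0"

```text
time: 7.22
tool_pos: [0.5847, -0.2595, 0.1474]
eef_rot: [-0.002, 0.81, 0.586, -0.001]
contact_force: [-0.2, 0.8, -3.8]
opening: 0.0382
gripper_force: 30.0
```

```bash
python3 look.py w3 post mark shuttle
python3 -c "
from ring import *
im,c=load('w3')
for X in ([.605,-.2035,.056],[.605,-.2035,.026],[.51,-.172,.076],[.5624,-.1362,.034]):print(proj('wrist',np.array(X),c))"
```

```text
7.225 [ 0.5847 -0.2595  0.1474] [-2.100e-03  8.104e-01  5.859e-01 -7.000e-04]
post 0.76 [145.7, 93.7, 223.4, 97.4]
mark 0.68 [205.7, 71.5, 21.7, 25.5]
[286.83599747 139.50893659]
[286.84244304 137.37366944]
[154.46834812 144.87097657]
[213.9349651   80.61594043]
```

View pics/w3.png

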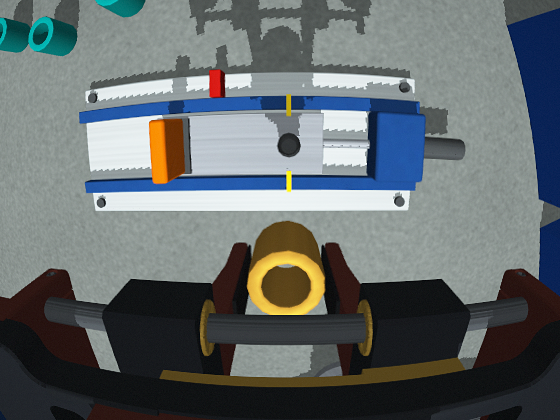

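The post is seen at (289,145), the pointers at (289,104) and (289,180), the mark at (217,83) and the handle at (167,150). Refining from a settled pose and a second place.

move_tool:
  rows: "0.03 0 0 0 0 0 0;0.03 0 0 0 0 0 0"

```text
time: 7.68
tool_pos: [0.5864, -0.2599, 0.1499]
eef_rot: [0.0, 0.81, 0.586, 0.0]
contact_force: [-1.1, -0.7, -3.2]
opening: 0.0382
gripper_force: 30.0
```

```bash
python3 look.py w4
```

```text
7.675 [ 0.5864 -0.2599  0.1499] [2.000e-04 8.099e-01 5.865e-01 0.000e+00]
```

move_tool:
  rows: "0.03 -0.48 -0.48 0 0 0 0;0.03 0 0 0 0 0 0;0.03 0 0 0 0 0 0;0.03 0 0 0 0 0 0"

```text
time: 8.22
tool_pos: [0.5493, -0.2794, 0.1499]
eef_rot: [0.0, 0.81, 0.586, 0.0]
contact_force: [0.2, 0.6, -3.4]
opening: 0.0382
gripper_force: 30.0
```

```bash
python3 look.py w5
```

Create jig.py:
```python
from ring import *
P0=dict(post=(.605,-.2065,.05),red=(.5615,-.139,.034),yp=(.6158,-.1755,.028),ym=(.594,-.2415,.028),hdl=(.51,-.175,.076))
rng=dict(post=[((0,0,0),(180,90,75))],red=[((0,150,90),(5,255,255)),((175,150,90),(180,255,255))],yp=[((24,150,120),(34,255,255))],ym=[((24,150,120),(34,255,255))],hdl=[((8,180,200),(20,255,255))])
def blob(n,k,P,r=22):
    im,c=load(n);uv=proj("wrist",np.array(P),c);h=cv2.cvtColor(im,cv2.COLOR_RGB2HSV)
    m=sum(cv2.inRange(h,*a) for a in rng[k]).astype(np.uint8);z=np.zeros_like(m);cv2.circle(z,(int(uv[0]),int(uv[1])),r if k!="hdl" else 45,255,-1);m&=z
    _,_,st,ce=cv2.connectedComponentsWithStats(m);i=1+np.argmax(st[1:,4]);return ce[i],st[i],c
```

Run:
```python
from jig import *
for k,P in P0.items():
    rs=[]
    for n in("w4","w5"):
        ce,st,c=blob(n,k,P);rs.append(ray("wrist",ce,c));print(k,n,ce.round(1),st,atz(rs[-1],P[2]+(.006 if k=="post" else 0)).round(4))
    X,e=tri(rs);print("   tri",X.round(4),round(e,4))
```

```text
8.225 [ 0.5493 -0.2794  0.1499] [4.000e-04 8.100e-01 5.864e-01 2.000e-04]
post w4 [286.  144.4] [275 133  23  24 409] [ 0.6051 -0.2078  0.056 ]
post w5 [320.1 108.2] [310  97  24  23 269] [ 0.6022 -0.2082  0.056 ]
   tri [ 0.6044 -0.2087  0.0383] 0.0005
red w4 [213.1  83.5] [207  70  14  28 311] [ 0.5624 -0.1387  0.034 ]
red w5 [246.3  47.6] [241  35  12  28 300] [ 0.5622 -0.1383  0.034 ]
   tri [ 0.5623 -0.1384  0.0336] 0.0002
yp w4 [285.8 104.8] [284  95   5  21  95] [ 0.6151 -0.177   0.028 ]
yp w5 [319.6  71.2] [318  61   5  21  87] [ 0.615 -0.177  0.028]
   tri [ 0.6151 -0.177   0.0279] 0.0
ym w4 [286. 180.] [284 170   5  21  97] [ 0.5945 -0.24    0.028 ]
ym w5 [319.1 147.2] [317 137   5  21 102] [ 0.5941 -0.2406  0.028 ]
   tri [ 0.5944 -0.241   0.0234] 0.0002
hdl w4 [156.4 151.6] [148 121  18  62 898] [ 0.5106 -0.1781  0.076 ]
hdl w5 [190.3 110.8] [ 182   78   18   66 1025] [ 0.51   -0.1786  0.076 ]
   tri [ 0.5088 -0.178   0.0717] 0.0001
```

```bash
python3 d.py .6046 -.2086 .15
```

Run:
```python
from ring import *
z=np.load("pics/w5.npz");p=z["p"];X=p+[0,0,.0282]
e,ce,c,m=rim("w5",X,.0215);print(e,ce,m.sum()//255);print((atz(ray("wrist",e[0],c),X[2])-X).round(4))
```

```text
tool delta [ 0.0845  0.0306 -0.0002] yaw of y -18.19
((285.6504821777344, 283.65362548828125), (64.46862030029297, 77.12417602539062), 89.88174438476562) (285.61319479641827, 283.61226558540295) 2305
[0.0014 0.0008 0.    ]
```

Converted, 0.0281 m is 0.4496, 0.028 m is 0.448.

move_tool:
  rows: "0.03 0.4496 0.1584 0 0 0 0;0.03 0.4496 0.1584 0 0 0 0;0.03 0.448 0.1568 0 0 0 0;0.03 0 0 0.4 0 0 0;0.03 0 0 0.4 0 0 0;0.03 0 0 0.24 0 0 0;0.03 0 0 0 0 0 0;0.03 0 0 0 0 0 0;0.03 0 0 0 0 0 0"

```text
time: 9.4
tool_pos: [0.6037, -0.2093, 0.0858]
eef_rot: [0.001, 0.81, 0.586, 0.0]
contact_force: [-0.3, -0.7, -2.9]
opening: 0.0383
gripper_force: 30.0
```

```bash
python3 d.py .6046 -.2086 .0428
```

```text
tool delta [0.0009 0.0006 0.043 ] yaw of y -18.23
```

Converted, 0.008 m is 0.128, 0.0005 m is 0.008.

move_tool:
  rows: "0.03 0.008 -0.0032 0.128 0 0 0;0.03 0 0 0.128 0 0 0;0.03 0 0 0.096 0 0 0;0.03 0 0 0 0 0 0;0.03 0 0 0 0 0 0"

```text
time: 10.02
tool_pos: [0.6029, -0.2083, 0.0626]
eef_rot: [0.0, 0.81, 0.586, -0.0]
contact_force: [-0.1, 0.7, -2.9]
opening: 0.0378
gripper_force: 30.0
```

```bash
python3 d.py .6046 -.2086 .0428
```

```text
tool delta [0.0002 0.0017 0.0198] yaw of y -18.22
```

Converted, 0.006 m is 0.096, 0.0006 m is 0.0096.

move_tool:
  rows: "0.03 0 0.0096 0.096 0 0 0;0.03 0 0 0.096 0 0 0;0.03 0 0 0.08 0 0 0;0.03 0 0 0.032 0 0 0;0.03 0 0 0 0 0 0;0.03 0 0 0 0 0 0"

```text
time: 10.78
tool_pos: [0.6035, -0.2085, 0.0438]
eef_rot: [0.0, 0.81, 0.586, 0.0]
contact_force: [-0.5, 0.3, -2.9]
opening: 0.0384
gripper_force: 30.0
```

```bash
python3 d.py .6046 -.2086 .0428
```

```text
tool delta [0.0002 0.001  0.001 ] yaw of y -18.22
```

Converted, 0.001 m is 0.016.

move_tool:
  rows: "0.03 0 0 0.016 0 0 0;0.03 0 0 0.016 0 0 0;0.03 0 0 0 0 0 0;0.03 0 0 0 0 0 0"

```text
time: 11.28
tool_pos: [0.6037, -0.2086, 0.0427]
eef_rot: [0.0, 0.81, 0.586, 0.0]
contact_force: [-2.4, 0.9, 6.1]
opening: 0.0386
gripper_force: 30.0
```

```bash
python3 -c "
from plant import env;s=env.sense();print(s['tool_pos'],s['contact_force'])"
```

```text
[ 0.60368495 -0.20858536  0.04274488] [-2.38660552  0.87844891  6.06103431]
```

Converted, -0.05 m is -0.8, -0.04 m is -0.64.

move_tool:
  rows: "0.056 0 0 0 0 0 0;0.056 0 0 0 0 0 0;0.056 0 0 0 0 0 0;0.056 0 0 -0.32 0 0 0;0.056 0 0 -0.48 0 0 0;0.056 0 0 -0.64 0 0 0;0.056 0 -0.8 0 0 0 0;0.056 0 -0.8 0 0 0 0;0.056 0 0 0 0 0 0;0.056 0 0 0 0 0 0"

```text
time: 12.52
tool_pos: [0.5095, -0.1777, 0.1321]
eef_rot: [0.001, 0.81, 0.586, 0.0]
contact_force: [0.8, -0.4, -0.4]
opening: 0.0558
gripper_force: 0.0
```

```bash
python3 look.py w6
```

Run:
```python
from jig import *
k,P="hdl",P0["hdl"]
ce,st,c=blob("w6",k,P);print(ce,st,atz(ray("wrist",ce,c),.076),proj("wrist",np.array([.6046,-.2086,.071]),c))
X=np.array([.6046,-.2086,.071]);e,_,c,m=rim("w6",X);print(e,atz(ray("wrist",e[0],c),.071))
```

```bash
python3 d.py .5102 -.1782 .042
```

```text
12.525 [ 0.5095 -0.1777  0.1321] [9.000e-04 8.102e-01 5.862e-01 5.000e-04]
[284.44355556 225.71911111] [ 275  195   19   63 1125] [ 0.51022817 -0.17681614  0.076     ] [414.68094031 223.40097033]
((413.50909423828125, 224.4579620361328), (38.879783630371094, 49.952396392822266), 41.67402267456055) [ 0.60349007 -0.20911982  0.071     ]
tool delta [-0.0001 -0.0001  0.0901] yaw of y -18.23
```

View pics/w6.png

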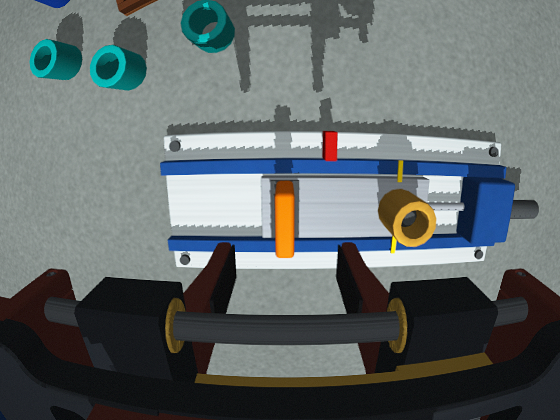

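The sleeve is standing upright over the post, with its rim at (413,224). The handle is at (284,226), centred between the fingers. Descending to grip it.

Converted, 0.03 m is 0.48, 0.02 m is 0.32.

move_tool:
  rows: "0.056 0 0 0.48 0 0 0;0.056 0 0 0.48 0 0 0;0.056 0 0 0.32 0 0 0;0.056 0 0 0.16 0 0 0;0.056 0 0 0 0 0 0;0.056 0 0 0 0 0 0;0.005 0 0 0 0 0 0;0.005 0 0 0 0 0 0;0.005 0 0 0 0 0 0;0.005 0 0 0 0 0 0"
  squeeze: 45

```text
time: 13.82
tool_pos: [0.5084, -0.1772, 0.0418]
eef_rot: [0.0, 0.81, 0.586, 0.0]
contact_force: [-0.2, 0.6, 0.2]
opening: 0.0192
gripper_force: 0.0
```

```bash
python3 look.py w7
```

Run:
```python
from jig import *
rs={}
for k in("red","yp","ym"):
  try:
    ce,st,c=blob("w7",k,P0[k]);print(k,ce,st,atz(ray("wrist",ce,c),P0[k][2]).round(4))
  except Exception as e: print(k,e)
```

```bash
python3 -c "
import numpy as np
a=np.radians(-18.15);x=np.array([np.cos(a),np.sin(a)])
print((np.array([.6047,-.2086])-[.5623,-.1385])@x, (np.array([.6151,-.177])-[.5623,-.1385])@x)"
```

```text
13.825 [ 0.5084 -0.1772  0.0418] [1.000e-04 8.102e-01 5.862e-01 0.000e+00]
red [355.43663912 161.69008264] [346 140  19  43 726] [ 0.5615 -0.1385  0.034 ]
yp [449.4619883  195.38011696] [445 181   9  30 171] [ 0.6147 -0.1764  0.028 ]
ym [433.12745098 293.84313725] [430 283   8  22 102] [ 0.5934 -0.2411  0.028 ]
0.062126912411415734 0.06216586959798332
```

move_tool:
  rows: "0.005 0 0 0 0 0 0;0.005 0 0 0 0 0 0;0.005 0 0 0 0 0 0;0.005 0 0 0 0 0 0"
  squeeze: 45

```text
time: 14.38
tool_pos: [0.5085, -0.1772, 0.0417]
eef_rot: [0.0, 0.81, 0.586, 0.0]
contact_force: [0.2, -0.6, 1.1]
opening: 0.0138
gripper_force: 45.0
```

move_tool:
  rows: "0.005 0 -0.096 0 0 0 0;0.005 0 -0.176 0 0 0 0;0.005 0 -0.192 0 0 0 0;0.005 0 -0.192 0 0 0 0;0.005 0 -0.192 0 0 0 0;0.005 0 -0.144 0 0 0 0;0.005 0 0 0 0 0 0;0.005 0 0 0 0 0 0;0.005 0 0 0 0 0 0"

```text
time: 15.5
tool_pos: [0.4517, -0.1587, 0.0418]
eef_rot: [0.002, 0.81, 0.586, 0.001]
contact_force: [9.1, -0.8, -8.5]
opening: 0.0141
gripper_force: 45.0
```

```bash
python3 look.py w8
```

Run:
```python
from jig import *
a=np.radians(-18.15);x=np.array([np.cos(a),np.sin(a),0]);d=.062;Q={}
for k in("red","yp","ym"):
  try:
    ce,st,c=blob("w8",k,np.array(P0[k])-(x*d if k!="red" else 0),18);Q[k]=atz(ray("wrist",ce,c),P0[k][2]);print(k,ce,st,Q[k].round(4),Q[k]@x)
  except Exception as e: print(k,e)
im=load("w8")[0];cv2.imwrite("pics/w8c.png",cv2.resize(im[100:310,200:480],(800,600),interpolation=cv2.INTER_CUBIC)[:,:,::-1])
```

```text
15.5 [ 0.4517 -0.1587  0.0418] [0.0018 0.8102 0.5861 0.0011]
red [452.86206897 164.92697769] [445 147  17  37 493] [ 0.5612 -0.1385  0.034 ] 0.5764526853407616
yp [448.63398693 197.50326797] [445 185   8  26 153] [ 0.5574 -0.1592  0.028 ] 0.5792279112966395
ym [432.56074766 293.65420561] [428 283  10  22 107] [ 0.5364 -0.2226  0.028 ] 0.5790703864214106
```

View pics/w8c.png

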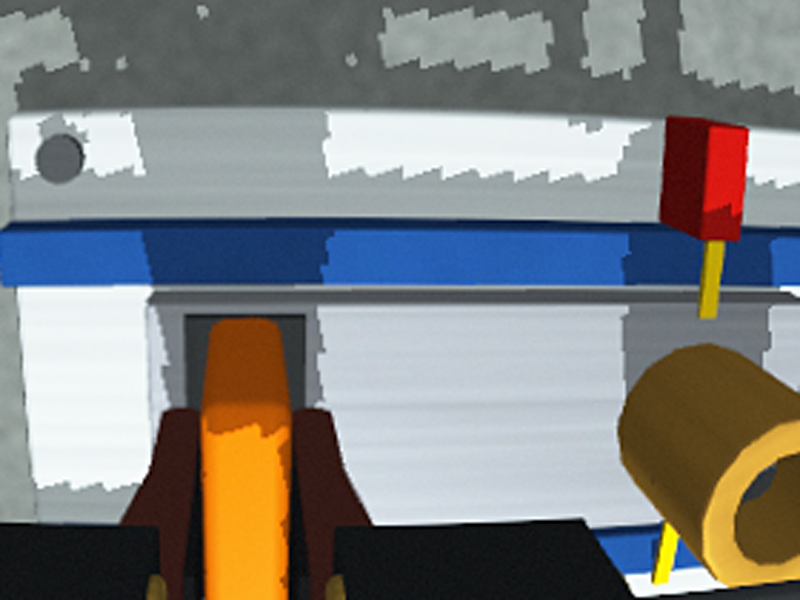

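The grip is holding and the sleeve is riding along. The yellow pointer at crop (710,280) sits about 2.5 mm short of the middle of the red block, whose top face is at about (727,180). I'll pull slightly further.

Converted, -0.0025 m is -0.04.

move_tool:
  rows: "0.005 0 -0.04 0 0 0 0;0.005 0 0 0 0 0 0;0.005 0 0 0 0 0 0;0.005 0 0 0 0 0 0;0.005 0 0 0 0 0 0"

```text
time: 16.18
tool_pos: [0.4495, -0.158, 0.0418]
eef_rot: [0.002, 0.81, 0.586, 0.001]
contact_force: [8.6, -1.6, -8.1]
opening: 0.0138
gripper_force: 45.0
```

```bash
python3 look.py w9
```

Run:
```python
from jig import *
a=np.radians(-18.15);x=np.array([np.cos(a),np.sin(a),0])
for k in("red","yp","ym"):
    ce,st,c=blob("w9",k,np.array(P0[k])-(x*.062 if k!="red" else 0),18);Q=atz(ray("wrist",ce,c),P0[k][2]);print(k,Q.round(4),Q@x)
print((env.sense()["tool_pos"]-[.5085,-.1772,.0417])@x)
im=vision.snapshot("scene");cv2.imwrite("pics/end.png",cv2.resize(im[130:330,140:400],(780,600),interpolation=cv2.INTER_CUBIC)[:,:,::-1])
```

```text
16.175 [ 0.4495 -0.158   0.0418] [0.0019 0.8102 0.5861 0.0012]
red [ 0.5613 -0.1384  0.034 ] 0.5765013987621217
yp [ 0.5552 -0.1585  0.028 ] 0.576890434782058
ym [ 0.5342 -0.2219  0.028 ] 0.5767033985133175
-0.06211207775649672
```

View pics/end.png

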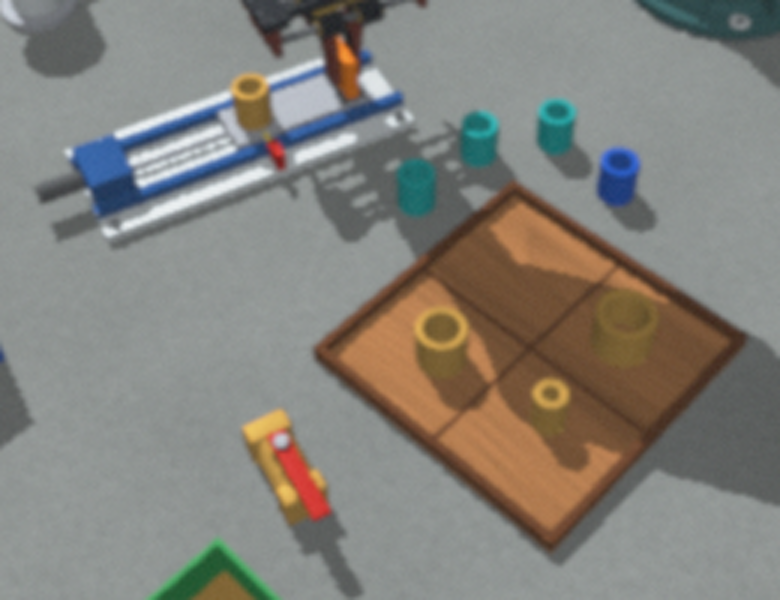

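The final scene view shows the sleeve upright on the post at (250,100). The pointer meets the red block at (275,150), and the gripper holds the handle. The other sleeves have not moved.

```bash
python3 -c "
from plant import order;print(order.hand_in())"
```

```text
the job is handed in; nothing more can be done
None
```

I handed the job in at about 16 s: the 38 mm sleeve is standing on the post, down on the shuttle, and the arm is holding the handle at 62 mm of pull, with the pointer within about 1 mm of the red mark block's middle.

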